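# Sort the bench: pens, loops and the sample jar

## Robot

A 6-joint arm with a two-finger parallel gripper is mounted at the origin on a cart in front of the work surface, level with it; the furniture and walls round the work are solid. World frame = base frame: x ahead of the robot, y to its left, z up, the work surface at z = 0. Lengths are in mm, angles in rad, forces in N, time in s.
With the tool pointing down it reaches from about 300 to 850 mm from the base axis. Payload 5.4 kg.
Tool frame: the origin (TCP) lies on the front face of the gripper's body, between the roots of the fingers; the fingertips stand 73 mm ahead of it and the grasp point (between the pads) lies manip.grip_point_offset ahead of it (manip.grip_point_offset is the distance from the TCP to the grasp point, in mm); z points along the fingers, y is the line along which they close (so a half turn about z gives the same grasp; the last joint's range is limited). The gripper opens to 85 mm and grips with 20 to 120 N. Pads are 22 mm wide; open, the fingers measure 114 mm over their backs; the gripper's body (76 mm by 85 mm) begins 54 mm behind the grasp point. The pads swing forward as they close: fully open they stand 13 mm farther back than shut.
Start: joints at [1.133, 0.158, 1.597, -0, 1.386, -0.21], TCP at [129.867, 560.126, 303.899] pointing down, gripper open.
Joint ranges: [-2.91, 2.91], [-0.94, 2.29], [0.18, 2.7], [-1.29, 4.43], [0.17, 2.64], [-3, 3]. Speed limits (rad/s): [2.57, 2.57, 3.14, 3.14, 3.14, 3.14].

## Interface

Orientations are given as [roll, pitch, yaw] about the fixed x, y, z axes, in that order (R = Rz(yaw) Ry(pitch) Rx(roll)).
In Python, from station import manip, vision, spotter gives the robot as it stands.
- The arm moves only by the tool carry_out, never from a script. Its argument "series" is a list of rows, each an object of numbers: "dx", "dy", "dz": the shift along the tool's x, y, z in mm; "twist": the turn about the tool's z in degrees; "fingers": the closure, from 0 (fully open) to 1 (shut). A call has 1 to 20 rows; each row is the pose to reach, as a shift and turn from the pose commanded when the call began, along the tool's axes at that moment; what a row does not reach only later rows make up. A row lasts 1/10 s, in which the tool goes at most 50 mm and 8.59 degrees, less where a joint would pass 70% of its speed; a pose out of reach is approached as far as the arm can. A call with a gripper value outside its range is refused whole. The fingers move at their own pace and stop on an object; the grip force is fixed at half the most. Time passes only in rows, so rows that repeat a pose let the fingers close. It gives the time, the measured TCP pose, the force and the opening at its end, in the units of the state.
- manip.observe(): the state, without advancing time (a new reading comes with each control period).
- vision.camera(name): name is "side" or "top"; returns a dict with "img" (400x640x3 uint8, red, green, blue), "z_map" (400x640 float32, mm along the optical axis (not along the pixel's ray), 0 where there is no reading), "camera_matrix" (3x3 intrinsics, pixels), "rvec" (rotation vector, rad) and "tvec" (3), from world to camera coordinates, as OpenCV has them. Camera axes: x right, y down, z forward; pixel columns grow to the right and rows downward; lengths in mm; the calibration is good to about 2 mm. A picture is of the moment at which its call begins.
- manip.sign_off(): hands the job in, once; it reports no verdict.
Trained networks look in the newest picture that a camera, given by its name, has taken for a name from the list of things; names that differ only in an ending like _2 or _b are one class to them, and where a whole thing is asked for, a point or a joint stands for the part that bears it (a point fixed in the world has none). Each returns a list of dicts, best first, with "confidence" (0 to 1); they miss things now and then, are a little off and sometimes report something else, mostly with a low value. They report only what shows in the picture. A call takes as long as a camera call. They do not tell look-alikes from the thing itself.
- spotter.find_in(camera, query): "centre" ([x, y, z] in mm, in the coordinates of the camera as it stood for that picture, good to about 4 mm: the middle of the surface that is visible of it).
The state is a dict: "t": time; "qpos": joint angles; "qvel": joint speeds; "joint_efforts": joint torques, N m; "eef_pos": TCP position; "eef_rot": TCP orientation; "wrist_force": force on the tool from outside, world axes, zero at the start; "moment": the same for the moment, N m; "width": finger opening in mm.
Only numpy, scipy, OpenCV 4.12 (cv2) and the standard library are available. Lean on these libraries where they do the work, as an engineer would, in place of code of your own. Each camera call takes 0.05 s, during which the arm holds its last target. There are 200 camera calls.

## Task

Sort the things left on the bench between the two trays by kind: lay both marker pens (red and blue) in the blue tray with the black marker, and the yellow loop in the grey tray with the other loop, each lying flat inside its tray. Stand the red-capped jar fully down in the round recess of the green carrier, keeping the jar upright all the way, and leave the pale dish beside them where it is.

Things in the scene. Friction and masses are not known exactly. Their poses are not given: they have to be found in the camera images.
- marker_red: Red felt marker lying on the worktop, 125 mm long, 14 mm wide to the eye, but the solid barrel to grip is 8 mm wide and 9 mm high. Origin: middle of its underside; its length is its y axis, z up.
- marker_blue: Blue felt marker lying on the worktop, 125 mm long, 14 mm wide to the eye, but the solid barrel to grip is 8 mm wide and 9 mm high. Origin: middle of its underside; its length is its y axis, z up.
- loop: Loose disposable yellow inoculating loop lying on the worktop, 136 mm long, 8 mm wide and 8 mm high. Origin: middle of its underside; its length is its y axis, z up.
- jar_red: Specimen jar with a fixed red cap, standing upright: 77 mm high, body 59 mm diameter up to 60 mm, cap 64 mm diameter from 61 to 77 mm. Grip it across the cap. Origin: centre of its underside, z up.
- pen_tray: Blue open tray, outside 180 (x) x 150 (y) x 28 mm high, walls and floor 4 mm, fixed; a black marker pen, fixed, already lies in it along x at y = +55 mm. Origin: centre of its underside, z up. It stands on the left or the right of the work, turned by a few degrees.
- loop_tray: Grey open tray, outside 180 (x) x 150 (y) x 28 mm high, walls and floor 4 mm, fixed; a yellow inoculating loop, fixed, already lies in it along x at y = +55 mm. Origin: centre of its underside, z up. It stands on the left or the right of the work, turned by a few degrees.
- jar_carrier: Green fixed carrier block, 144 (x) x 86 (y) x 20 mm high, with a round recess 66 mm in diameter centred at x = -32 mm and a smaller square one 46 mm wide (too small for the jar) centred at x = +40 mm, both 12 mm deep (recess floor 8 mm above the worktop). Origin: centre of its underside, z up.
- jar_carrier_hole0 (a point): Centre of the mouth of the carrier's round recess, level with the carrier's top (20 mm above the worktop); the recess is 12 mm deep.
- pale_dish: Loose pale petri dish with lid, 91 mm diameter, 16 mm high, a bystander standing between the jar and the carrier. Origin: centre of its underside.
Things that resemble listed ones, but are neither listed nor needed, are in the scene too. There is more than one size of the jar_red; the job needs the largest.

How it is judged:
By the outcome, as a careful person would: the job done as asked, in the order asked, and still so for the second after the job is handed in, with the robot touching nothing.
It also fails if it takes over 72 s, if anything falls off the work surface, if the arm or the gripper's body presses on something with over 40 N, if the wrist force passes 120 N, or if a joint passes its speed limit or range.

## Working session

There is one attempt and no reset: what is moved stays moved. The work goes in short steps, Python scripts to look and compute and a tool call to move; the robot and the scene stay as the last step left them, time stands still between calls to the robot, and variables do not carry over. Pictures are saved under pics/ and viewed, on a budget of 10 in all, crops included, one or two more only if the job needs it, and the job is handed in when it is done.

Besides the shell and the picture viewer there is one more tool, called after "Call:" as name(argument=value, ...), one argument or row to a line, values as JSON. carry_out: Moves the arm, as the interface text tells. Its arguments: {"type":"object","properties":{"series":{"type":"array","items":{"type":"object","properties":{"dx":{"type":"number"},"dy":{"type":"number"},"dz":{"type":"number"},"twist":{"type":"number"},"fingers":{"type":"number"}}}}},"required":["series"]}

```bash
ls; mkdir -p pics
cat > h.py <<'E'
import numpy as np, cv2
from station import manip, vision, spotter
def cam(n):
    c=vision.camera(n); R=cv2.Rodrigues(np.array(c["rvec"],float))[0]; c["R"]=R; c["t"]=np.array(c["tvec"],float).ravel(); c["K"]=np.array(c["camera_matrix"],float); return c
def w(c,p): return c["R"].T@(np.array(p,float)-c["t"])
def cloud(c):
    z=c["z_map"].astype(float); v,u=np.mgrid[:400,:640]; K=c["K"]
    P=np.stack([(u-K[0,2])/K[0,0]*z,(v-K[1,2])/K[1,1]*z,z],-1)
    W=(P-c["t"])@c["R"]; W[z==0]=np.nan; return W
def pix(c,p): q=c["K"]@(c["R"]@np.array(p,float)+c["t"]); return (q[:2]/q[2]).round(0)
def save(c,n,box=None,s=1):
    im=c["img"][:,:,::-1]
    if box: im=im[box[1]:box[3],box[0]:box[2]]
    cv2.imwrite(f"pics/{n}.png",cv2.resize(im,None,fx=s,fy=s,interpolation=cv2.INTER_CUBIC))
E
python3 - <<'E'
from h import *
print(manip.observe()); print(manip.grip_point_offset)
for n in ["top","side"]:
    c=cam(n); save(c,n+"1",s=1.25); print(n,"cam at",-c["R"].T@c["t"])
    np.savez(f"{n}1.npz",W=cloud(c),img=c["img"])
    for q in ["marker_red","marker_blue","loop","jar_red","pen_tray","loop_tray","jar_carrier","pale_dish"]:
        for d in spotter.find_in(n,q): p=w(c,d["centre"]); print(q,round(d["confidence"],2),p.round(0),pix(c,p))
E
```

```text
pics
{'t': 0.0, 'qpos': array([ 1.13288596e+00,  1.59078401e-01,  1.59826388e+00,  2.90504234e-05,
        1.38617780e+00, -2.10097764e-01]), 'qvel': array([-0.00021707,  0.0006845 ,  0.00197807,  0.00122026, -0.00084541,
       -0.00171703]), 'joint_efforts': array([-1.58447754e-03, -3.96011996e+01, -3.31419432e+01, -4.31770686e-04,
        8.47755990e-03,  7.04859659e-06]), 'eef_pos': array([129.67101775, 559.7052964 , 302.88441713]), 'eef_rot': array([-3.13971356e+00, -4.29895484e-04,  2.91377429e+00]), 'wrist_force': array([ 0.17529155,  0.16320192, -0.5118287 ]), 'moment': array([0.02090745, 0.01162925, 0.01187434]), 'width': 85.47517770761982}
53.900000000000006
top cam at [ 315.56119544   -5.42023522 1196.72051683]
marker_red 0.47 [ 441. -129.   10.] [367. 254.]
loop 0.48 [414. -17.   8.] [324. 266.]
jar_red 0.84 [ 612. -346.   55.] [446. 183.]
jar_red 0.7 [ 638. -140.   78.] [368. 174.]
jar_red 0.52 [ 685. -269.   55.] [415. 158.]
pen_tray 0.84 [ 458. -345.    5.] [447. 244.]
loop_tray 0.61 [431. 336.   2.] [190. 266.]
jar_carrier 0.61 [661. 145.  21.] [260. 177.]
pale_dish 0.97 [664.   9.  15.] [311. 174.]
pale_dish 0.59 [663. 151.  18.] [258. 176.]
side cam at [ 598.56770832 -689.94353146  685.05868305]
marker_red 0.71 [ 443. -135.   12.] [260. 251.]
marker_blue 0.62 [472. 107.   8.] [284. 185.]
loop 0.45 [419. -21.   7.] [258. 217.]
jar_red 0.9 [ 652. -155.   73.] [353. 243.]
jar_red 0.68 [ 686. -281.   55.] [372. 299.]
jar_red 0.67 [ 613. -364.   54.] [334. 339.]
jar_red 0.56 [670. 149.  20.] [355. 173.]
pen_tray 0.77 [ 461. -342.    6.] [253. 338.]
loop_tray 0.94 [436. 338.   8.] [280. 138.]
jar_carrier 0.74 [668. 146.  17.] [354. 175.]
jar_carrier 0.42 [472. 104.  10.] [283. 185.]
pale_dish 0.74 [658.  -2.  16.] [352. 212.]
```

View pics/top1.png

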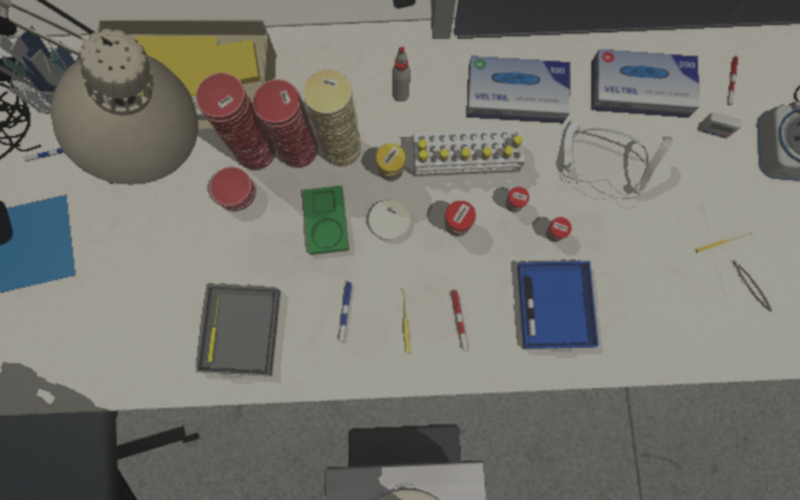

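View pics/side1.png

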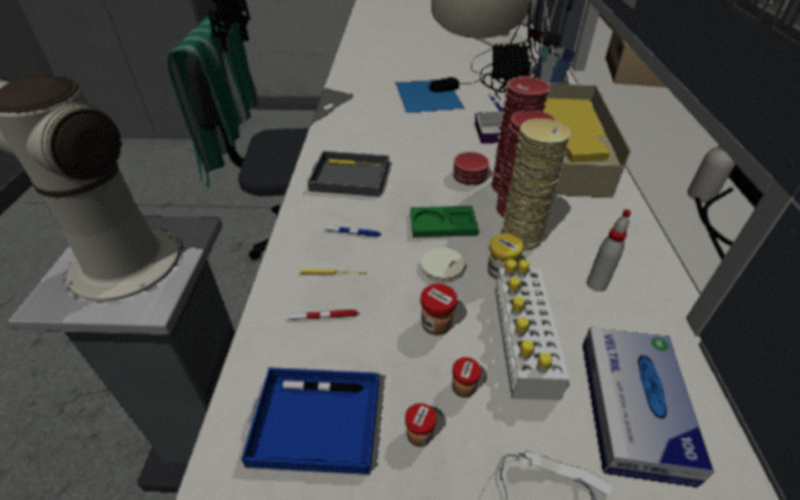

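The top view (1.25x) shows these candidates:
- **Red-capped jars:** large at (460,217), small at (518,198) and (560,228). There is also a yellow-capped one at (390,158) and a red dish at (232,188).
- **Red markers:** (459,320) near, (734,80) far.
- **Blue markers:** (345,310) near, (43,154) far.
- **Yellow loops:** (406,325) near, (722,242) far, (214,330) in the tray.

I choose the large jar and the near row of pens and loop between the trays. Next I measure them.

```bash
cat > meas.py <<'E'
from h import *
def ray(c,uv,z):
    K=c["K"]; d=c["R"].T@np.array([(uv[0]-K[0,2])/K[0,0],(uv[1]-K[1,2])/K[1,1],1]); o=-c["R"].T@c["t"]; return o+d*(z-o[2])/d[2]
def plane(c,m,z):
    v,u=np.nonzero(m); return np.array([ray(c,(a,b),z)[:2] for a,b in zip(u,v)])
def near(c,x,y,r):
    W=cloud(c); return (abs(W[...,0]-x)<r)&(abs(W[...,1]-y)<r),W
def rect(P):
    (cx,cy),(a,b),th=cv2.minAreaRect(P.astype(np.float32)); 
    if a<b: a,b,th=b,a,th+90
    return np.round([cx,cy,a,b,(th+90)%180-90],1)
def hsv(c): return cv2.cvtColor(c["img"],cv2.COLOR_RGB2HSV).astype(int)
def lin(P):
    m=P.mean(0); U,S,V=np.linalg.svd(P-m); d=V[0]*np.sign(V[0][0]); t=(P-m)@d; 
    return (m+d*(t.max()+t.min())/2).round(1), round(np.ptp(t)), round(np.degrees(np.arctan2(d[1],d[0])),1)
E
python3 - <<'E'
from meas import *
for n in ["top","side"]:
    c=cam(n); H=hsv(c); h,s,v=H[...,0],H[...,1],H[...,2]; print(n)
    def body(x,y,col):
        m,W=near(c,x,y,90)
        k=m&col
        # extend to white bands: anything above table
        P=plane(c,k,5); return lin(P),k.sum()
    red=((h<8)|(h>172))&(s>110); blue=(h>105)&(h<130)&(s>90); yel=(h>18)&(h<34)&(s>90)
    print("red",body(441,-129,red)); print("blue",body(472,107,blue)); print("loop",body(416,-19,yel))
    for nm,x,y in [("red",441,-129),("blue",472,107),("loop",416,-19)]:
        m,W=near(c,x,y,45 if nm!="loop" else 60); m2=(abs(W[...,0]-x)<90)&(abs(W[...,1]-y)<40)&(W[...,2]>3.5); print(nm,"depth",lin(W[m2][:,:2]),np.nanmax(W[m2][:,2]).round(1),m2.sum())
    m,W=near(c,645,-148,50); k=m&red&(W[...,2]>70); print("jar cap",rect(W[k][:,:2]),np.median(W[k][:,2]),cv2.minEnclosingCircle(W[k][:,:2].astype(np.float32)))
    for nm,x,y,zz in [("pen",458,-345,28),("loop",433,337,28)]:
        m,W=near(c,x,y,130); k=m&(W[...,2]>20)&(W[...,2]<36); print(nm,"tray rim",rect(W[k][:,:2]),np.median(W[k][:,2]))
        col=(v<60)&(s<120) if nm=="pen" else yel
        m,W=near(c,x,y,75); print(" fixed item",lin(W[m&col][:,:2]) if (m&col).sum()>5 else None)
    g=(h>50)&(h<85)&(s>100); m,W=near(c,661,145,110); k=m&g&(W[...,2]>15)&(W[...,2]<25); print("carrier",rect(W[k][:,:2]),np.median(W[k][:,2]))
    k=m&g&(W[...,2]<14)&(W[...,2]>4); P=W[k]; print(" recess px",P[:,:2].mean(0),len(P))
    m,W=near(c,661,5,60); k=m&(W[...,2]>11)&(W[...,2]<20); print("dish",cv2.minEnclosingCircle(W[k][:,:2].astype(np.float32)))
    m,W=near(c,300,0,1e3); k=(abs(W[...,0]-520)<30)&(abs(W[...,1]-20)<60); print("table z",np.median(W[k][:,2]))
    save(c,"x"+n,(160,130,500,300) if n=="top" else None,2)
    bx=(345,150,400,210) if n=="top" else (320,215,400,290)
    save(c,"jar"+n,(230,140,480,290) if n=="top" else bx,3)
E
```

```text
top
red ((array([ 453.8, -129.5]), 86, np.float64(6.7)), np.int64(87))
blue ((array([482.1, 107.4]), 89, np.float64(-8.8)), np.int64(85))
loop ((array([409. , -17.3]), 68, np.float64(1.3)), np.int64(76))
red depth (array([ 440.8, -130.1]), 180, np.float64(1.7)) 19.2 492
blue depth (array([472.3, 106.9]), 180, np.float64(-4.1)) 20.5 453
loop depth (array([416.3, -19.9]), 181, np.float64(2.6)) 13.5 360
jar cap [ 645.3 -139.5   59.7   59.1   -4.8] 77.22682751373556 ((645.0239868164062, -140.1633758544922), 30.856948852539062)
pen tray rim [ 455.8 -337.9  187.7  151.6   -1.4] 27.546392479775555
 fixed item (array([ 451.3, -342.6]), 174, np.float64(63.4))
loop tray rim [432.7 330.  186.9 150.8  -5.6] 27.675793828360135
 fixed item (array([434. , 386.3]), 123, np.float64(-5.5))
carrier [666.  146.5 140.8  82.7   4.6] 20.640359218878988
 recess px [663.21436512 146.65469242] 603
dish ((661.6000366210938, 7.349839687347412), 44.92198944091797)
table z 0.7301551440211141
side
red ((array([ 454.1, -126.9]), 90, np.float64(6.2)), np.int64(131))
blue ((array([481.9, 110.1]), 90, np.float64(-8.7)), np.int64(78))
loop ((array([410.7, -18.1]), 69, np.float64(1.7)), np.int64(82))
red depth (array([ 443., -132.]), 176, np.float64(6.0)) 18.9 351
blue depth (array([469.6, 106.3]), 175, np.float64(-7.1)) 17.9 228
loop depth (array([415.3, -18.4]), 177, np.float64(0.2)) 11.9 162
jar cap [ 647.7 -143.5   61.1   59.9  -89.8] 77.27027155586575 ((648.0748291015625, -142.97471618652344), 31.6968936920166)
pen tray rim [ 455.9 -337.   187.2  151.6   -1. ] 27.403588836143143
 fixed item (array([ 476. , -285.6]), 89, np.float64(-1.4))
loop tray rim [435.2 331.5 186.5 158.6  -5. ] 26.200698067209085
 fixed item (array([438.3, 387.3]), 138, np.float64(-6.3))
carrier [668.2 143.1 141.2  84.7   3.7] 20.53577030765421
 recess px [666.32695531 141.55244287] 507
dish ((661.5189208984375, 7.556093692779541), 46.326412200927734)
table z 1.172681595710986
```

View pics/jartop.png

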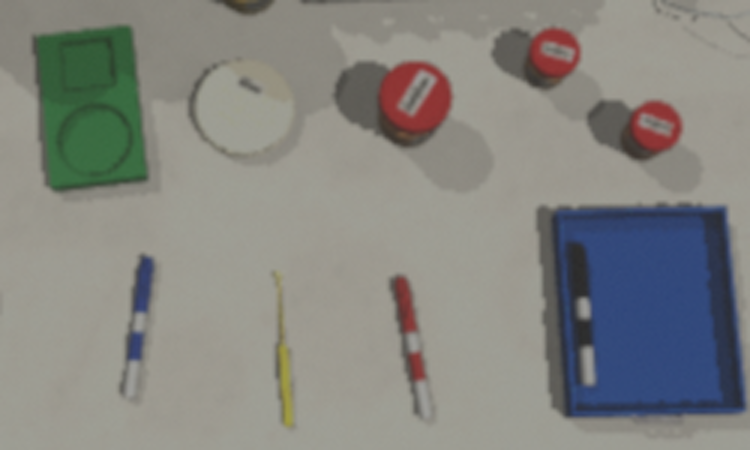

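The crop shows the big jar's cap at (415,97), clearly larger than the two at (552,52) and (655,128). The red, loop and blue items lie loose at (414,350), (284,350) and (140,328). The depth puts the chosen jar's cap top at 77 mm, which matches the description. I go to hover over the red marker with the fingers half closed.

Call:
carry_out(
  series=[
    {"dx": -455, "dy": -603, "dz": 154, "twist": -19.5, "fingers": 0.5},
    {"dx": -455, "dy": -603, "dz": 154, "twist": -19.5, "fingers": 0.5},
    {"dx": -455, "dy": -603, "dz": 154, "twist": -19.5, "fingers": 0.5},
    {"dx": -455, "dy": -603, "dz": 154, "twist": -19.5, "fingers": 0.5},
    {"dx": -455, "dy": -603, "dz": 154, "twist": -19.5, "fingers": 0.5},
    {"dx": -455, "dy": -603, "dz": 154, "twist": -19.5, "fingers": 0.5},
    {"dx": -455, "dy": -603, "dz": 154, "twist": -19.5, "fingers": 0.5},
    {"dx": -455, "dy": -603, "dz": 154, "twist": -19.5, "fingers": 0.5},
    {"dx": -455, "dy": -603, "dz": 154, "twist": -19.5, "fingers": 0.5},
    {"dx": -455, "dy": -603, "dz": 154, "twist": -19.5, "fingers": 0.5},
    {"dx": -455, "dy": -603, "dz": 154, "twist": -19.5, "fingers": 0.5},
    {"dx": -455, "dy": -603, "dz": 154, "twist": -19.5, "fingers": 0.5},
    {"dx": -455, "dy": -603, "dz": 154, "twist": -19.5, "fingers": 0.5},
    {"dx": -455, "dy": -603, "dz": 154, "twist": -19.5, "fingers": 0.5},
    {"dx": -455, "dy": -603, "dz": 154, "twist": -19.5, "fingers": 0.5},
    {"dx": -455, "dy": -603, "dz": 154, "twist": -19.5, "fingers": 0.5},
    {"dx": -455, "dy": -603, "dz": 154, "twist": -19.5, "fingers": 0.5},
    {"dx": -455, "dy": -603, "dz": 154, "twist": -19.5, "fingers": 0.5},
    {"dx": -455, "dy": -603, "dz": 154, "twist": -19.5, "fingers": 0.5},
    {"dx": -455, "dy": -603, "dz": 154, "twist": -19.5, "fingers": 0.5},
  ],
)

```text
t: 3.0
eef_pos: [436.7, -129.0, 150.1]
eef_rot: [3.142, 0.0, -3.028]
wrist_force: [-0.3, -0.5, 0.5]
width: 42.6
```

Run:
```python
from meas import *
o=manip.observe(); print(o["t"],o["eef_pos"],o["eef_rot"],o["width"])
c=cam("side"); W=cloud(c); x,y=o["eef_pos"][:2]
for s in (1,-1):
    a=(abs(W[...,0]-x)<35)&(abs(W[...,1]-y)<75)&(W[...,2]>25)
k=a; P=W[k]; print(P[:,2].min(), np.percentile(P[:,2],[1,5]))
for z in range(60,150,10):
    q=P[abs(P[:,2]-z)<5]; 
    if len(q): print(z,len(q),q[:,0].min().round(),q[:,0].max().round(),q[:,1].min().round(),q[:,1].max().round())
save(c,"hover",(180,130,380,280),4)
```

```text
3.0 [ 436.67616935 -128.97385103  150.07154964] [ 3.14157249e+00  9.65751188e-05 -3.02757077e+00] 42.56433816269247
82.58169380670014 [100.32290979 163.7564847 ]
80 6 433.0 452.0 -159.0 -107.0
90 44 431.0 453.0 -165.0 -100.0
100 30 431.0 452.0 -166.0 -107.0
110 19 430.0 453.0 -165.0 -107.0
120 5 447.0 455.0 -158.0 -98.0
130 38 433.0 457.0 -184.0 -101.0
140 34 434.0 457.0 -188.0 -156.0
```

View pics/hover.png

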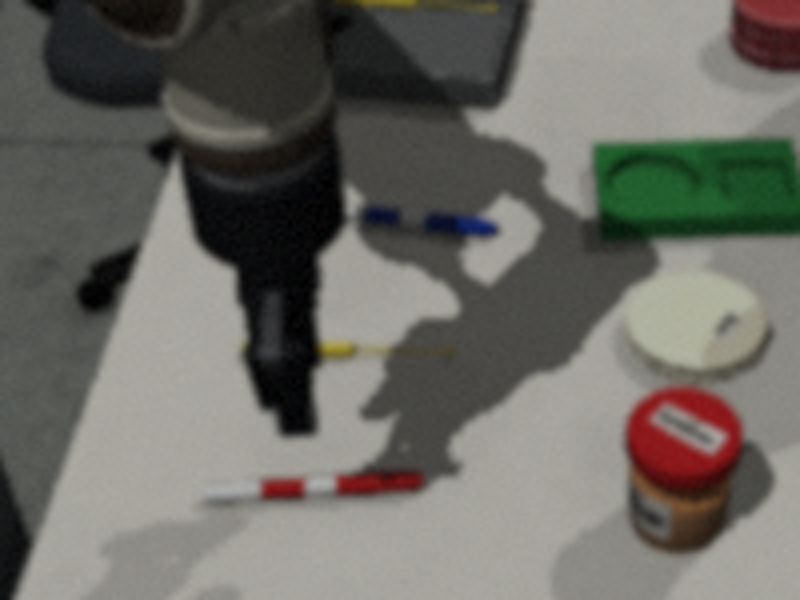

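The fingertip at crop (297,430) hangs over the red marker at (313,487). Depth puts the tips about 68 mm ahead of the TCP when half open, so 73 mm is the shut figure. I descend and grip.

Call:
carry_out(
  series=[
    {"dz": 40, "fingers": 0.5},
    {"dz": 65, "fingers": 0.5},
    {"dz": 74.5, "fingers": 0.5},
    {"dz": 74.5, "fingers": 0.5},
    {"dz": 74.5, "fingers": 1},
    {"dz": 74.5, "fingers": 1},
    {"dz": 74.5, "fingers": 1},
    {"dz": 74.5, "fingers": 1},
    {"dz": 74.5, "fingers": 1},
    {"dz": 74.5, "fingers": 1},
    {"dz": 74.5, "fingers": 1},
    {"dz": 74.5, "fingers": 1},
    {"dz": 74.5, "fingers": 1},
  ],
)

```text
invalid input at $.series[0]: expected keys dx, dy, dz, twist, fingers
```

Call:
carry_out(
  series=[
    {"dx": 0, "dy": 0, "twist": 0, "dz": 40, "fingers": 0.5},
    {"dx": 0, "dy": 0, "twist": 0, "dz": 65, "fingers": 0.5},
    {"dx": 0, "dy": 0, "twist": 0, "dz": 74.5, "fingers": 0.5},
    {"dx": 0, "dy": 0, "twist": 0, "dz": 74.5, "fingers": 0.5},
    {"dx": 0, "dy": 0, "twist": 0, "dz": 74.5, "fingers": 1},
    {"dx": 0, "dy": 0, "twist": 0, "dz": 74.5, "fingers": 1},
    {"dx": 0, "dy": 0, "twist": 0, "dz": 74.5, "fingers": 1},
    {"dx": 0, "dy": 0, "twist": 0, "dz": 74.5, "fingers": 1},
    {"dx": 0, "dy": 0, "twist": 0, "dz": 74.5, "fingers": 1},
    {"dx": 0, "dy": 0, "twist": 0, "dz": 74.5, "fingers": 1},
    {"dx": 0, "dy": 0, "twist": 0, "dz": 74.5, "fingers": 1},
    {"dx": 0, "dy": 0, "twist": 0, "dz": 74.5, "fingers": 1},
  ],
)

```text
t: 4.25
eef_pos: [438.0, -130.6, 77.0]
eef_rot: [-3.14, 0.002, -3.029]
wrist_force: [-0.5, 1.4, 7.4]
width: 4.5
```

Run:
```python
from meas import *
o=manip.observe(); print(o["t"],o["eef_pos"],o["eef_rot"],o["width"],o["wrist_force"])
c=cam("side"); save(c,"grip1",(200,190,320,280),6)
o=manip.observe(); print(o["t"],o["eef_pos"],o["width"],o["wrist_force"])
```

```text
4.25 [ 437.97858322 -130.64939759   76.96567401] [-3.13993439e+00  2.09347225e-03 -3.02891639e+00] 4.458558208735672 [-0.53800163  1.43824805  7.35890576]
4.3 [ 437.98616493 -130.67139941   76.96412714] 4.543045152465062 [-1.29488152  0.7483065   6.77868011]
```

View pics/grip1.png

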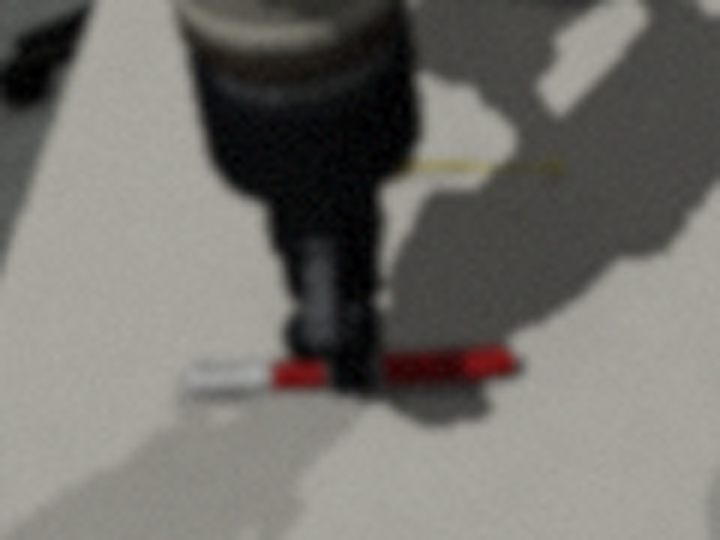

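The red marker (crop 185–520, row 370) sits between the pads with its middle at the grip (353,365). I lift it and carry it to above the blue tray.

Call:
carry_out(
  series=[
    {"dx": 0, "dy": 0, "twist": 0, "dz": -15, "fingers": 1},
    {"dx": 0, "dy": 0, "twist": 0, "dz": -40, "fingers": 1},
    {"dx": 0, "dy": 0, "twist": 0, "dz": -55, "fingers": 1},
    {"dx": 0, "dy": -30, "twist": 0, "dz": -55, "fingers": 1},
    {"dx": 1, "dy": -70, "twist": 2, "dz": -55, "fingers": 1},
    {"dx": 2, "dy": -110, "twist": 4, "dz": -55, "fingers": 1},
    {"dx": 3, "dy": -150, "twist": 6, "dz": -55, "fingers": 1},
    {"dx": 3.5, "dy": -180, "twist": 7.7, "dz": -55, "fingers": 1},
    {"dx": 3.5, "dy": -198.5, "twist": 7.7, "dz": -55, "fingers": 1},
    {"dx": 3.5, "dy": -198.5, "twist": 7.7, "dz": -55, "fingers": 1},
    {"dx": 3.5, "dy": -198.5, "twist": 7.7, "dz": -55, "fingers": 1},
  ],
)

```text
t: 5.4
eef_pos: [455.7, -327.5, 130.6]
eef_rot: [3.141, 0.0, 3.119]
wrist_force: [0.1, -0.1, 0.2]
width: 4.4
```

Run:
```python
from meas import *
o=manip.observe(); print(o["t"],o["eef_pos"],o["eef_rot"],o["width"],o["wrist_force"])
c=cam("side"); save(c,"hov2",(160,220,340,355),4)
```

```text
5.4 [ 455.65493551 -327.48110694  130.57469377] [3.14126007e+00 1.87788614e-05 3.11926233e+00] 4.404790890085502 [ 0.09807083 -0.09763109  0.21740066]
```

View pics/hov2.png

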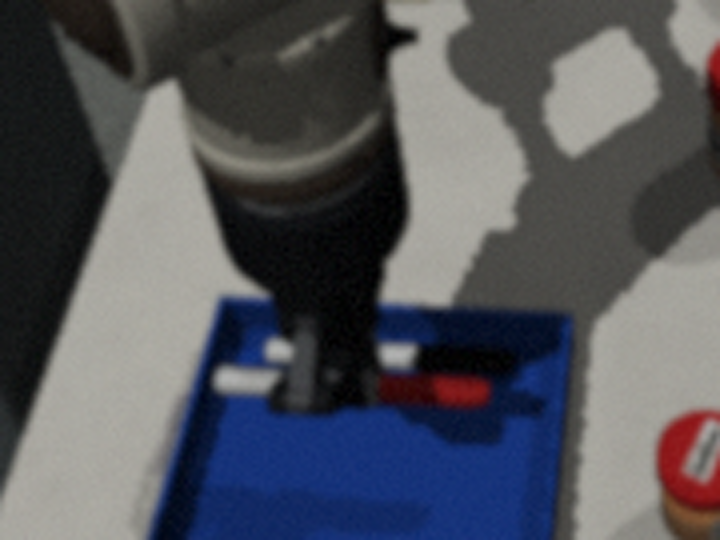

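The red marker (crop 215–490, row 385) is held level above the tray, so a width of about 4.4 mm means "held". I lower it, release and rise.

Call:
carry_out(
  series=[
    {"dx": 0, "dy": 0, "twist": 0, "dz": 30, "fingers": 1},
    {"dx": 0, "dy": 0, "twist": 0, "dz": 43, "fingers": 1},
    {"dx": 0, "dy": 0, "twist": 0, "dz": 48.5, "fingers": 1},
    {"dx": 0, "dy": 0, "twist": 0, "dz": 48.5, "fingers": 1},
    {"dx": 0, "dy": 0, "twist": 0, "dz": 48.5, "fingers": 1},
    {"dx": 0, "dy": 0, "twist": 0, "dz": 48.5, "fingers": 0.75},
    {"dx": 0, "dy": 0, "twist": 0, "dz": 48.5, "fingers": 0.75},
    {"dx": 0, "dy": 0, "twist": 0, "dz": 48.5, "fingers": 0.75},
    {"dx": 0, "dy": 0, "twist": 0, "dz": 48.5, "fingers": 0.75},
    {"dx": 0, "dy": 0, "twist": 0, "dz": 20, "fingers": 0.75},
    {"dx": 0, "dy": 0, "twist": 0, "dz": -20, "fingers": 0.65},
    {"dx": 0, "dy": 0, "twist": 0, "dz": -20, "fingers": 0.5},
  ],
)

```text
t: 6.65
eef_pos: [458.2, -330.4, 156.3]
eef_rot: [-3.134, 0.008, 3.12]
wrist_force: [0.8, -0.4, 0.6]
width: 42.3
```

```bash
cat >> meas.py <<'E'
def shift(cmd,yaw,tgt,tyaw):
    "commanded xyz + yaw(deg) -> tool-axis dx dy dz twist"
    a=np.radians(yaw); D=np.array(tgt,float)-cmd
    return np.round([D[0]*np.cos(a)+D[1]*np.sin(a), D[0]*np.sin(a)-D[1]*np.cos(a), -D[2], -((tyaw-yaw+180)%360-180)],1)
E
python3 - <<'E'
from meas import *
o=manip.observe(); print(o["t"],o["eef_pos"],o["eef_rot"],o["width"],o["wrist_force"])
for n in ("top","side"):
    c=cam(n); H=hsv(c); h,s,v=H[...,0],H[...,1],H[...,2]; W=cloud(c)
    blue=(h>105)&(h<130)&(s>90); red=((h<8)|(h>172))&(s>110); yel=(h>18)&(h<34)&(s>90)
    for nm,k,x,y in (("blue",blue,472,107),("loop",yel,416,-19),("red",red,456,-327)):
        m=k&(abs(W[...,0]-x)<80)&(abs(W[...,1]-y)<45)
        if m.sum()>5: print(n,nm,lin(W[m][:,:2]),np.median(W[m],0).round(1),m.sum())
cmd=(455.9,-327.5,150.4)
print(shift(cmd,178.8,(467,107.5,150),180-8.7))
E
```

```text
6.65 [ 458.2431591  -330.3802658   156.26049106] [-3.1336403   0.00751588  3.11982569] 42.30261378687936 [ 0.82400264 -0.43659737  0.55184984]
top blue (array([481.1, 107.7]), 83, np.float64(-8.3)) [487.2 107.5  13.9] 33
top loop (array([408.8, -17.3]), 68, np.float64(1.4)) [408.5 -17.2   8.6] 77
top red (array([ 506.4, -328.3]), 16, np.float64(-0.5)) [ 504.8 -327.8   18.9] 21
side blue (array([484.8, 102.5]), 86, np.float64(-9.3)) [496.3 100.5  11.3] 83
side loop (array([440.6, -19.7]), 10, np.float64(14.7)) [440.6 -20.4   8. ] 13
side red (array([ 471.9, -331.2]), 90, np.float64(-0.0)) [ 482.7 -331.5   17. ] 221
[-2.000e+00  4.351e+02  4.000e-01  7.500e+00]
```

Call:
carry_out(
  series=[
    {"dx": 0, "dy": 45, "twist": 0, "dz": 0, "fingers": 0.5},
    {"dx": 0, "dy": 90, "twist": 0, "dz": 0, "fingers": 0.5},
    {"dx": 0, "dy": 135, "twist": 2, "dz": 0, "fingers": 0.5},
    {"dx": 0, "dy": 180, "twist": 4, "dz": 0, "fingers": 0.5},
    {"dx": 0, "dy": 225, "twist": 6, "dz": 0, "fingers": 0.5},
    {"dx": 0, "dy": 270, "twist": 7.5, "dz": 0, "fingers": 0.5},
    {"dx": 0, "dy": 315, "twist": 7.5, "dz": 0, "fingers": 0.5},
    {"dx": 0, "dy": 360, "twist": 7.5, "dz": 0, "fingers": 0.5},
    {"dx": 0, "dy": 400, "twist": 7.5, "dz": 0, "fingers": 0.5},
    {"dx": 0, "dy": 435, "twist": 7.5, "dz": 0, "fingers": 0.5},
    {"dx": 0, "dy": 435, "twist": 7.5, "dz": 0, "fingers": 0.5},
    {"dx": 0, "dy": 435, "twist": 7.5, "dz": 0, "fingers": 0.5},
    {"dx": 0, "dy": 435, "twist": 7.5, "dz": 40, "fingers": 0.5},
    {"dx": 0, "dy": 435, "twist": 7.5, "dz": 65, "fingers": 0.5},
    {"dx": 0, "dy": 435, "twist": 7.5, "dz": 74.5, "fingers": 0.5},
    {"dx": 0, "dy": 435, "twist": 7.5, "dz": 74.5, "fingers": 0.5},
  ],
)

```text
t: 8.35
eef_pos: [464.0, 106.4, 74.4]
eef_rot: [-3.141, -0.004, 2.987]
wrist_force: [0.5, -0.7, -0.1]
width: 42.5
```

Call:
carry_out(
  series=[
    {"dx": 0, "dy": 0, "twist": 0, "dz": 0, "fingers": 1},
    {"dx": 0, "dy": 0, "twist": 0, "dz": 0, "fingers": 1},
    {"dx": 0, "dy": 0, "twist": 0, "dz": 0, "fingers": 1},
    {"dx": 0, "dy": 0, "twist": 0, "dz": 0, "fingers": 1},
    {"dx": 0, "dy": 0, "twist": 0, "dz": 0, "fingers": 1},
    {"dx": 0, "dy": 0, "twist": 0, "dz": 0, "fingers": 1},
    {"dx": 0, "dy": 0, "twist": 0, "dz": 0, "fingers": 1},
    {"dx": 0, "dy": 0, "twist": 0, "dz": 0, "fingers": 1},
    {"dx": 0, "dy": 0, "twist": 0, "dz": -20, "fingers": 1},
    {"dx": 0, "dy": 0, "twist": 0, "dz": -55, "fingers": 1},
    {"dx": 0, "dy": 0, "twist": 0, "dz": -55, "fingers": 1},
  ],
)

```text
t: 9.45
eef_pos: [468.6, 107.3, 135.6]
eef_rot: [3.14, 0.01, 2.989]
wrist_force: [1.2, -0.1, -0.1]
width: 4.4
```

Run:
```python
from meas import *
o=manip.observe(); print(o["t"],o["eef_pos"],o["eef_rot"],o["width"],o["wrist_force"])
c=cam("side"); W=cloud(c); H=hsv(c); h,s,v=H[...,0],H[...,1],H[...,2]
m=(h>105)&(h<130)&(s>90)&(abs(W[...,0]-470)<80)&(abs(W[...,1]-107)<60); print(lin(W[m][:,:2]),np.median(W[m],0),m.sum())
cmd=(465,107.5,131); a=np.radians(-1.2)
t=np.array([456,-337.5])+np.array([-np.sin(a),np.cos(a)])*-30; print(t,shift(cmd,171.3,(*t,131),178.8))
```

```text
9.45 [468.57896352 107.27311423 135.63882152] [3.1403291  0.00967623 2.98916985] 4.388653416237416 [ 1.21942581 -0.06518115 -0.1409348 ]
(array([484.2,  90.6]), 90, np.float64(2.8)) [487.64895585  94.16180884  72.984691  ] 156
[ 455.3717274 -367.4934205] [ -62.3 -471.    -0.    -7.5]
```

Call:
carry_out(
  series=[
    {"dx": -6, "dy": -45, "twist": 0, "dz": 0, "fingers": 1},
    {"dx": -12, "dy": -90, "twist": -1, "dz": 0, "fingers": 1},
    {"dx": -18, "dy": -135, "twist": -2, "dz": 0, "fingers": 1},
    {"dx": -24, "dy": -180, "twist": -3, "dz": 0, "fingers": 1},
    {"dx": -30, "dy": -225, "twist": -4, "dz": 0, "fingers": 1},
    {"dx": -36, "dy": -270, "twist": -5, "dz": 0, "fingers": 1},
    {"dx": -42, "dy": -315, "twist": -6, "dz": 0, "fingers": 1},
    {"dx": -48, "dy": -360, "twist": -7, "dz": 0, "fingers": 1},
    {"dx": -54, "dy": -405, "twist": -7.5, "dz": 0, "fingers": 1},
    {"dx": -59, "dy": -445, "twist": -7.5, "dz": 0, "fingers": 1},
    {"dx": -62.5, "dy": -471, "twist": -7.5, "dz": 0, "fingers": 1},
    {"dx": -62.5, "dy": -471, "twist": -7.5, "dz": 0, "fingers": 1},
    {"dx": -62.5, "dy": -471, "twist": -7.5, "dz": 0, "fingers": 1},
    {"dx": -62.5, "dy": -471, "twist": -7.5, "dz": 30, "fingers": 1},
    {"dx": -62.5, "dy": -471, "twist": -7.5, "dz": 43, "fingers": 1},
    {"dx": -62.5, "dy": -471, "twist": -7.5, "dz": 49, "fingers": 1},
    {"dx": -62.5, "dy": -471, "twist": -7.5, "dz": 49, "fingers": 1},
    {"dx": -62.5, "dy": -471, "twist": -7.5, "dz": 49, "fingers": 1},
  ],
)

```text
t: 11.3
eef_pos: [455.6, -367.0, 82.0]
eef_rot: [3.141, -0.0, 3.121]
wrist_force: [-0.2, -0.7, 0.8]
width: 4.4
```

Call:
carry_out(
  series=[
    {"dx": 0, "dy": 0, "twist": 0, "dz": 0, "fingers": 0.75},
    {"dx": 0, "dy": 0, "twist": 0, "dz": 0, "fingers": 0.75},
    {"dx": 0, "dy": 0, "twist": 0, "dz": 0, "fingers": 0.75},
    {"dx": 0, "dy": 0, "twist": 0, "dz": 0, "fingers": 0.75},
    {"dx": 0, "dy": 0, "twist": 0, "dz": -20, "fingers": 0.75},
    {"dx": 0, "dy": 0, "twist": 0, "dz": -68, "fingers": 0.6},
    {"dx": 0, "dy": 0, "twist": 0, "dz": -68, "fingers": 0.5},
  ],
)

```text
t: 12.0
eef_pos: [458.0, -370.9, 156.7]
eef_rot: [-3.132, 0.008, 3.12]
wrist_force: [0.3, -0.5, 0.8]
width: 42.6
```

Run:
```python
from meas import *
o=manip.observe(); print(o["t"],o["eef_pos"],o["eef_rot"],o["width"],o["wrist_force"])
c=cam("side"); W=cloud(c); H=hsv(c); h,s,v=H[...,0],H[...,1],H[...,2]
save(c,"tray2",(160,220,340,355),4)
cmd=(455.4,-367.5,150)
print(shift(cmd,178.8,(427,-18,150),181.5))
```

```text
12.0 [ 458.00037976 -370.92412363  156.72611101] [-3.13239018  0.00795307  3.11981739] 42.57793552996792 [ 0.32919003 -0.48404396  0.84030227]
[ 35.7 348.8  -0.   -2.7]
```

View pics/tray2.png

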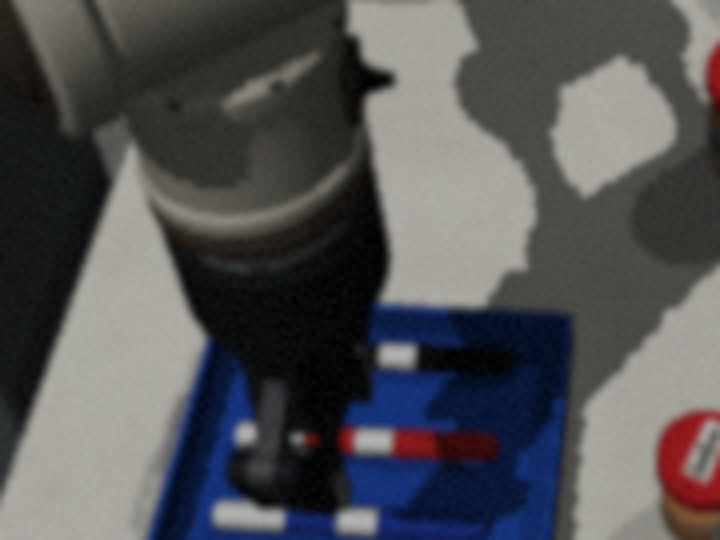

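The red marker (row 440) and blue marker (row 518) lie flat in the blue tray beside the black one (row 358). The loop is next.

Call:
carry_out(
  series=[
    {"dx": 5, "dy": 45, "twist": 0, "dz": 0, "fingers": 0.5},
    {"dx": 10, "dy": 90, "twist": 0, "dz": 0, "fingers": 0.5},
    {"dx": 15, "dy": 135, "twist": -1, "dz": 0, "fingers": 0.5},
    {"dx": 20, "dy": 180, "twist": -2, "dz": 0, "fingers": 0.5},
    {"dx": 25, "dy": 225, "twist": -2.7, "dz": 0, "fingers": 0.5},
    {"dx": 30, "dy": 270, "twist": -2.7, "dz": 0, "fingers": 0.5},
    {"dx": 34, "dy": 315, "twist": -2.7, "dz": 0, "fingers": 0.5},
    {"dx": 35.5, "dy": 349, "twist": -2.7, "dz": 0, "fingers": 0.5},
    {"dx": 35.5, "dy": 349, "twist": -2.7, "dz": 0, "fingers": 0.5},
    {"dx": 35.5, "dy": 349, "twist": -2.7, "dz": 0, "fingers": 0.5},
    {"dx": 35.5, "dy": 349, "twist": -2.7, "dz": 40, "fingers": 0.5},
    {"dx": 35.5, "dy": 349, "twist": -2.7, "dz": 65, "fingers": 0.5},
    {"dx": 35.5, "dy": 349, "twist": -2.7, "dz": 74.5, "fingers": 0.5},
    {"dx": 35.5, "dy": 349, "twist": -2.7, "dz": 74.5, "fingers": 0.5},
  ],
)

```text
t: 13.45
eef_pos: [426.6, -18.8, 74.2]
eef_rot: [3.141, -0.003, -3.118]
wrist_force: [-0.1, 0.6, 0.8]
width: 42.6
```

Call:
carry_out(
  series=[
    {"dx": 0, "dy": 0, "twist": 0, "dz": 0, "fingers": 1},
    {"dx": 0, "dy": 0, "twist": 0, "dz": 0, "fingers": 1},
    {"dx": 0, "dy": 0, "twist": 0, "dz": 0, "fingers": 1},
    {"dx": 0, "dy": 0, "twist": 0, "dz": 0, "fingers": 1},
    {"dx": 0, "dy": 0, "twist": 0, "dz": 0, "fingers": 1},
    {"dx": 0, "dy": 0, "twist": 0, "dz": 0, "fingers": 1},
    {"dx": 0, "dy": 0, "twist": 0, "dz": 0, "fingers": 1},
    {"dx": 0, "dy": 0, "twist": 0, "dz": 0, "fingers": 1},
    {"dx": 0, "dy": 0, "twist": 0, "dz": -20, "fingers": 1},
    {"dx": 0, "dy": 0, "twist": 0, "dz": -55, "fingers": 1},
    {"dx": 0, "dy": 0, "twist": 0, "dz": -55, "fingers": 1},
    {"dx": 0, "dy": 0, "twist": 0, "dz": -55, "fingers": 1},
  ],
)

```text
t: 14.65
eef_pos: [428.2, -18.3, 131.4]
eef_rot: [-3.141, 0.003, -3.116]
wrist_force: [-0.2, -0.9, 0.3]
width: 5.0
```

Run:
```python
from meas import *
o=manip.observe(); print(o["t"],o["eef_pos"],o["eef_rot"],o["width"],o["wrist_force"])
for n in ("side","top"):
    c=cam(n); W=cloud(c); H=hsv(c); h,s,v=H[...,0],H[...,1],H[...,2]
    m=(h>18)&(h<34)&(s>90)&(abs(W[...,0]-420)<90)&(abs(W[...,1]+19)<60); print(n,m.sum(),lin(W[m][:,:3][:,:2]) if m.sum()>3 else 0, np.median(W[m],0), W[m].min(0),W[m].max(0))
cmd=(427,-18,130.6); a=np.radians(-5.4)
ctr=np.array([433.5,330.7]); t=ctr-np.array([np.cos(a),np.sin(a)])*14; print(t,shift(cmd,181.5,(*t,130.6),174.6))
```

```text
14.65 [428.22660351 -18.29493639 131.38170284] [-3.14061008e+00  2.77557083e-03 -3.11612864e+00] 4.963800833927068 [-0.16286817 -0.92484231  0.29145203]
side 111 (array([441.7, -25.2]), 131, np.float64(5.2)) [405.19915174 -22.15253311  62.85898284] [375.87879314 -78.92933384   1.69458948] [506.50123959  40.34179943 371.91109395]
top 31 (array([387. , -19.5]), 25, np.float64(-0.3)) [386.84038155 -19.44605222  60.87128812] [374.37787885 -22.42055837   0.48665644] [399.52110545 -16.71372793  64.55558926]
[419.5621325  332.01751639] [ -1.7 350.1  -0.    6.9]
```

Call:
carry_out(
  series=[
    {"dx": 0, "dy": 45, "twist": 0, "dz": 0, "fingers": 1},
    {"dx": 0, "dy": 90, "twist": 1, "dz": 0, "fingers": 1},
    {"dx": 0, "dy": 135, "twist": 2, "dz": 0, "fingers": 1},
    {"dx": -1, "dy": 180, "twist": 4, "dz": 0, "fingers": 1},
    {"dx": -1, "dy": 225, "twist": 5, "dz": 0, "fingers": 1},
    {"dx": -1.5, "dy": 270, "twist": 6, "dz": 0, "fingers": 1},
    {"dx": -1.5, "dy": 315, "twist": 7, "dz": 0, "fingers": 1},
    {"dx": -1.5, "dy": 350, "twist": 7, "dz": 0, "fingers": 1},
    {"dx": -1.5, "dy": 350, "twist": 7, "dz": 0, "fingers": 1},
    {"dx": -1.5, "dy": 350, "twist": 7, "dz": 0, "fingers": 1},
    {"dx": -1.5, "dy": 350, "twist": 7, "dz": 30, "fingers": 1},
    {"dx": -1.5, "dy": 350, "twist": 7, "dz": 43, "fingers": 1},
    {"dx": -1.5, "dy": 350, "twist": 7, "dz": 48.5, "fingers": 1},
    {"dx": -1.5, "dy": 350, "twist": 7, "dz": 48.5, "fingers": 1},
    {"dx": -1.5, "dy": 350, "twist": 7, "dz": 48.5, "fingers": 1},
  ],
)

```text
t: 16.25
eef_pos: [420.3, 331.2, 81.9]
eef_rot: [-3.141, -0.0, 3.044]
wrist_force: [-0.1, -0.3, -0.2]
width: 5.0
```

Call:
carry_out(
  series=[
    {"dx": 0, "dy": 0, "twist": 0, "dz": 0, "fingers": 0.75},
    {"dx": 0, "dy": 0, "twist": 0, "dz": 0, "fingers": 0.75},
    {"dx": 0, "dy": 0, "twist": 0, "dz": 0, "fingers": 0.75},
    {"dx": 0, "dy": 0, "twist": 0, "dz": 0, "fingers": 0.75},
    {"dx": 0, "dy": 0, "twist": 0, "dz": -20, "fingers": 0.75},
    {"dx": 0, "dy": 0, "twist": 0, "dz": -68, "fingers": 0.5},
    {"dx": 0, "dy": 0, "twist": 0, "dz": -118, "fingers": 0},
    {"dx": 0, "dy": 0, "twist": 0, "dz": -118, "fingers": 0},
    {"dx": 0, "dy": 0, "twist": 0, "dz": -118, "fingers": 0},
  ],
)

```text
t: 17.15
eef_pos: [420.9, 332.2, 201.5]
eef_rot: [3.14, 0.003, 3.045]
wrist_force: [-0.9, -0.2, -0.1]
width: 78.0
```

Run:
```python
from meas import *
o=manip.observe(); print(o["t"],o["eef_pos"],o["eef_rot"],o["width"],o["wrist_force"])
c=cam("side"); W=cloud(c); H=hsv(c); h,s,v=H[...,0],H[...,1],H[...,2]
save(c,"tray3",(230,90,420,220),4)
for n in ("side","top"):
    c=cam(n); W=cloud(c); H=hsv(c); h,s=H[...,0],H[...,1]
    m=(h>18)&(h<34)&(s>90)&(abs(W[...,0]-425)<90)&(abs(W[...,1]-340)<80)&(W[...,2]<30)
    for nm,k in (("loop",m&(W[...,1]<362)),("fixed",m&(W[...,1]>362))):
        if k.sum()>4: print(n,nm,lin(W[k][:,:2]),np.median(W[k],0))
    red=((h<8)|(h>172))&(s>110); k=red&(abs(W[...,0]-645)<50)&(abs(W[...,1]+143)<50)&(W[...,2]>72)
    print("cap",cv2.minEnclosingCircle(W[k][:,:2].astype(np.float32)),k.sum())
```

```text
17.15 [420.92996555 332.23588955 201.5038326 ] [3.13974019e+00 3.12560280e-03 3.04478384e+00] 77.99979531501809 [-0.9444365  -0.2189856  -0.06061682]
side loop (array([429.1, 328.2]), 136, np.float64(-8.5)) [402.85725862 330.55707301   9.92593244]
side fixed (array([438.9, 387.1]), 139, np.float64(-6.0)) [415.78454642 386.86991394   9.50109311]
cap ((647.8487548828125, -143.17335510253906), 31.409160614013672) 394
top loop (array([430.1, 329. ]), 131, np.float64(-6.0)) [394.36198722 332.33323445  11.79117114]
top fixed (array([445.2, 383.4]), 115, np.float64(-4.3)) [405.84802128 386.02658423  11.58244608]
cap ((645.2008056640625, -140.27557373046875), 30.856599807739258) 308
```

View pics/tray3.png

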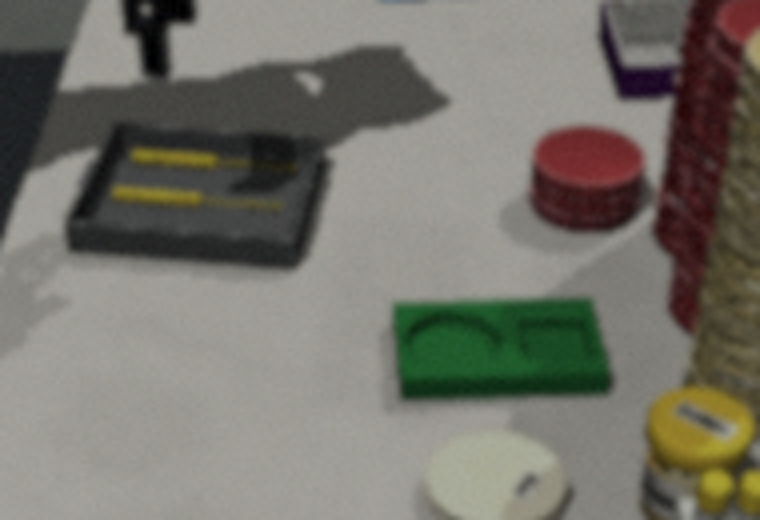

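The new loop (rows 195–205) lies flat in the grey tray beside the fixed one (row 157). The jar-to-carrier offset agrees between the two cameras to within 1 mm. I go above the jar fully open and work out the hole's position.

Call:
carry_out(
  series=[
    {"dx": -25, "dy": -40, "twist": 0, "dz": 0, "fingers": 0},
    {"dx": -49, "dy": -81, "twist": 0, "dz": 0, "fingers": 0},
    {"dx": -74, "dy": -122, "twist": 0, "dz": 0, "fingers": 0},
    {"dx": -99, "dy": -163, "twist": 0, "dz": 0, "fingers": 0},
    {"dx": -123, "dy": -204, "twist": 0, "dz": 0, "fingers": 0},
    {"dx": -148, "dy": -245, "twist": 0, "dz": 0, "fingers": 0},
    {"dx": -173, "dy": -285, "twist": 0, "dz": 0, "fingers": 0},
    {"dx": -197, "dy": -326, "twist": 0, "dz": 0, "fingers": 0},
    {"dx": -222, "dy": -367, "twist": 0, "dz": 0, "fingers": 0},
    {"dx": -247, "dy": -408, "twist": 0, "dz": 0, "fingers": 0},
    {"dx": -271.5, "dy": -448.5, "twist": 0, "dz": 0, "fingers": 0},
    {"dx": -271.5, "dy": -448.5, "twist": 0, "dz": 0, "fingers": 0},
    {"dx": -271.5, "dy": -448.5, "twist": 0, "dz": 0, "fingers": 0},
    {"dx": -271.5, "dy": -448.5, "twist": 0, "dz": 0, "fingers": 0},
  ],
)

```text
t: 18.7
eef_pos: [646.1, -139.8, 198.3]
eef_rot: [3.14, -0.003, 3.045]
wrist_force: [-0.7, 0.8, -0.3]
width: 85.0
```

Run:
```python
from meas import *
o=manip.observe(); print(o["t"],o["eef_pos"],o["eef_rot"],o["width"],o["wrist_force"])
for n in ("side","top"):
    c=cam(n); W=cloud(c); H=hsv(c); h,s=H[...,0],H[...,1]
    g=(h>50)&(h<85)&(s>100)&(abs(W[...,0]-667)<100)&(abs(W[...,1]-145)<70)
    k=g&(W[...,2]>17)&(W[...,2]<25)
    P=plane(c,k,20); r=rect(P); print(n,"carrier plane20",r, "depth",rect(W[k][:,:2]))
    # recess floor (z~8), round part: x below carrier centre, fit from points on floor
    f=g&(W[...,2]>5)&(W[...,2]<12)&(abs(W[...,0]-r[0]+32)<36)&(abs(W[...,1]-r[1])<36); Q=W[f]; print("floor",Q[:,:2].mean(0),Q.min(0)[:2],Q.max(0)[:2],len(Q),np.median(Q[:,2]))
c=cam("side"); save(c,"hovjar",(280,120,460,290),3.5)
```

```text
18.7 [ 646.12318997 -139.7517407   198.26034344] [ 3.14034234e+00 -2.96603699e-03  3.04537009e+00] 85.00827873796747 [-0.68792023  0.80697746 -0.26526415]
side carrier plane20 [669.3 140.4 143.5  84.7   1.8] depth [668.7 142.  142.6  83.6   3. ]
floor [620.27440174 145.30481872] [605.91230118 125.58939916] [642.45572108 174.37963797] 64 9.242317950305365
top carrier plane20 [666.4 146.5 140.1  82.1   4.5] depth [666.  145.2 141.2  81.8   5.8]<stdin>:9: RuntimeWarning: Mean of empty slice.
  ret = um.true_divide(
Traceback (most recent call last):
ValueError: zero-size array to reduction operation minimum which has no identity
```

Call:
carry_out(
  series=[
    {"dx": 0, "dy": 0, "twist": 0, "dz": 30, "fingers": 0},
    {"dx": 0, "dy": 0, "twist": 0, "dz": 55, "fingers": 0},
    {"dx": 0, "dy": 0, "twist": 0, "dz": 70, "fingers": 0},
    {"dx": 0, "dy": 0, "twist": 0, "dz": 74, "fingers": 0},
    {"dx": 0, "dy": 0, "twist": 0, "dz": 74, "fingers": 0},
    {"dx": 0, "dy": 0, "twist": 0, "dz": 74, "fingers": 0},
  ],
)

```text
t: 19.4
eef_pos: [647.8, -141.0, 127.5]
eef_rot: [-3.141, 0.002, 3.045]
wrist_force: [0.4, -0.6, 0.5]
width: 85.0
```

Run:
```python
from meas import *
o=manip.observe(); print(o["t"],o["eef_pos"],o["eef_rot"],o["width"],o["wrist_force"])
c=cam("side"); save(c,"jargrip",(290,170,420,290),5)
```

```text
19.4 [ 647.84328553 -140.98895439  127.49653057] [-3.14084438e+00  2.43009117e-03  3.04500568e+00] 85.04960286761201 [ 0.44965754 -0.59324573  0.54710177]
```

View pics/jargrip.png

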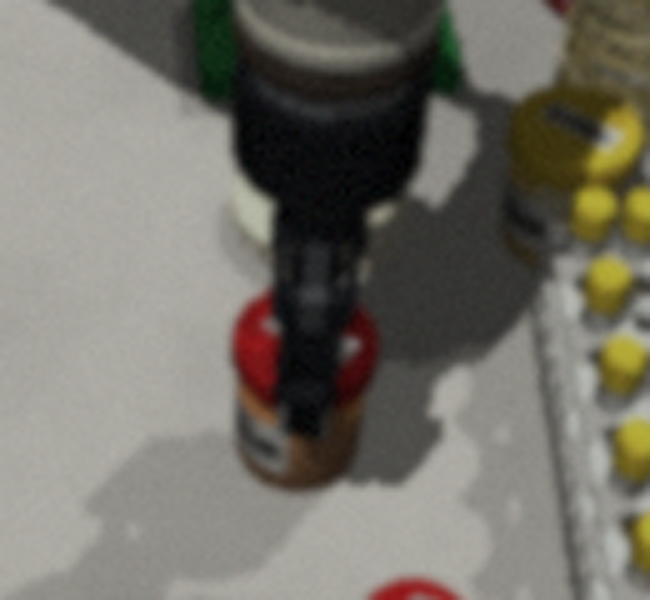

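The finger (crop 308) lines up with the middle of the cap (235–378). I close and then compare the cap's position with where it was before.

Call:
carry_out(
  series=[
    {"dx": 0, "dy": 0, "twist": 0, "dz": 0, "fingers": 0.4},
    {"dx": 0, "dy": 0, "twist": 0, "dz": 0, "fingers": 0.4},
    {"dx": 0, "dy": 0, "twist": 0, "dz": 0, "fingers": 0.4},
    {"dx": 0, "dy": 0, "twist": 0, "dz": 0, "fingers": 0.6},
    {"dx": 0, "dy": 0, "twist": 0, "dz": 0, "fingers": 1},
    {"dx": 0, "dy": 0, "twist": 0, "dz": 0, "fingers": 1},
    {"dx": 0, "dy": 0, "twist": 0, "dz": 0, "fingers": 1},
    {"dx": 0, "dy": 0, "twist": 0, "dz": 0, "fingers": 1},
  ],
)

```text
t: 20.25
eef_pos: [648.0, -141.1, 127.5]
eef_rot: [-3.141, 0.003, 3.045]
wrist_force: [0.2, 1.4, 7.3]
width: 61.6
```

```bash
cat > cap.py <<'E'
from meas import *
from scipy.optimize import least_squares
def capfit(n,x,y,ztop,lo,c=None):
    c=c or cam(n); W=cloud(c); H=hsv(c); h,s=H[...,0],H[...,1]
    k=((h<8)|(h>172))&(s>110)&(abs(W[...,0]-x)<45)&(abs(W[...,1]-y)<45)&(W[...,2]>lo)&(W[...,2]<ztop-5)
    P=W[k][:,:2]; f=least_squares(lambda p:np.hypot(*(P-p).T)-32,[x,y],loss="soft_l1"); return f.x.round(1),k.sum(),round(np.abs(f.fun).mean(),2)
E
python3 - <<'E'
from cap import *
o=manip.observe(); print(o["t"],o["eef_pos"],o["eef_rot"],o["width"],o["wrist_force"])
print("now",capfit("side",647,-142,77,62))
z=np.load("side1.npz"); W0=z["W"]
H=cv2.cvtColor(z["img"],cv2.COLOR_RGB2HSV).astype(int); h,s=H[...,0],H[...,1]
k=((h<8)|(h>172))&(s>110)&(abs(W0[...,0]-647)<45)&(abs(W0[...,1]+142)<45)&(W0[...,2]>62)&(W0[...,2]<72)
P=W0[k][:,:2]; print("before",least_squares(lambda p:np.hypot(*(P-p).T)-32,[647,-142],loss="soft_l1").x,k.sum())
E
```

```text
20.25 [ 647.95532611 -141.08525876  127.47842386] [-3.14105041e+00  2.71997092e-03  3.04471171e+00] 61.60796739409687 [0.22131974 1.38134826 7.34790926]
now (array([ 648. , -141.1]), np.int64(39), np.float64(0.52))
before [ 647.68408094 -140.33604865] 77
```

The jar is gripped at width 61.6 and moved less than 1 mm. I lift it 60 mm and carry it over the dish to above the recess.

Call:
carry_out(
  series=[
    {"dx": 0, "dy": 0, "twist": 0, "dz": -8, "fingers": 1},
    {"dx": 0, "dy": 0, "twist": 0, "dz": -25, "fingers": 1},
    {"dx": 0, "dy": 0, "twist": 0, "dz": -45, "fingers": 1},
    {"dx": 0, "dy": 0, "twist": 0, "dz": -60, "fingers": 1},
    {"dx": 2, "dy": 12, "twist": 0, "dz": -60, "fingers": 1},
    {"dx": 5, "dy": 35, "twist": 0, "dz": -60, "fingers": 1},
    {"dx": 8, "dy": 60, "twist": 0, "dz": -60, "fingers": 1},
    {"dx": 12, "dy": 90, "twist": 0, "dz": -60, "fingers": 1},
    {"dx": 16, "dy": 120, "twist": 0, "dz": -60, "fingers": 1},
    {"dx": 20, "dy": 150, "twist": 0, "dz": -60, "fingers": 1},
    {"dx": 25, "dy": 180, "twist": 0, "dz": -60, "fingers": 1},
    {"dx": 29, "dy": 210, "twist": 0, "dz": -60, "fingers": 1},
    {"dx": 33, "dy": 240, "twist": 0, "dz": -60, "fingers": 1},
    {"dx": 36, "dy": 262, "twist": 0, "dz": -60, "fingers": 1},
    {"dx": 38, "dy": 275, "twist": 0, "dz": -60, "fingers": 1},
    {"dx": 38.5, "dy": 281.5, "twist": 0, "dz": -60, "fingers": 1},
    {"dx": 38.5, "dy": 281.5, "twist": 0, "dz": -60, "fingers": 1},
    {"dx": 38.5, "dy": 281.5, "twist": 0, "dz": -60, "fingers": 1},
    {"dx": 38.5, "dy": 281.5, "twist": 0, "dz": -60, "fingers": 1},
  ],
)

```text
t: 22.2
eef_pos: [636.1, 142.0, 185.8]
eef_rot: [-3.141, -0.0, 3.043]
wrist_force: [0.2, 0.2, -0.0]
width: 61.6
```

Run:
```python
from cap import *
o=manip.observe(); print(o["t"],o["eef_pos"],o["eef_rot"],o["width"],o["wrist_force"])
c=cam("side"); print("cap",capfit("side",637,143,138,122,c)); W=cloud(c); H=hsv(c); h,s=H[...,0],H[...,1]
k=((h<8)|(h>172))&(s>110)&(abs(W[...,0]-637)<45)&(abs(W[...,1]-143)<45)&(W[...,2]>90); print(k.sum(),W[k][:,2].max())
g=(h>50)&(h<85)&(s>100)&(abs(W[...,0]-667)<100)&(abs(W[...,1]-145)<70)&(W[...,2]>17)&(W[...,2]<25); print("carrier",rect(W[g][:,:2]))
save(c,"overhole",(290,90,430,210),5)
```

```text
22.2 [636.05626364 141.97192357 185.84508215] [-3.14131609e+00 -8.61391831e-05  3.04334745e+00] 61.583593406564574 [ 0.24222926  0.15505324 -0.02464658]
cap (array([636.6, 141.8]), np.int64(50), np.float64(0.76))
185 174.3923310343726
carrier [667.9 144.9 141.9  88.7   5.4]
```

View pics/overhole.png

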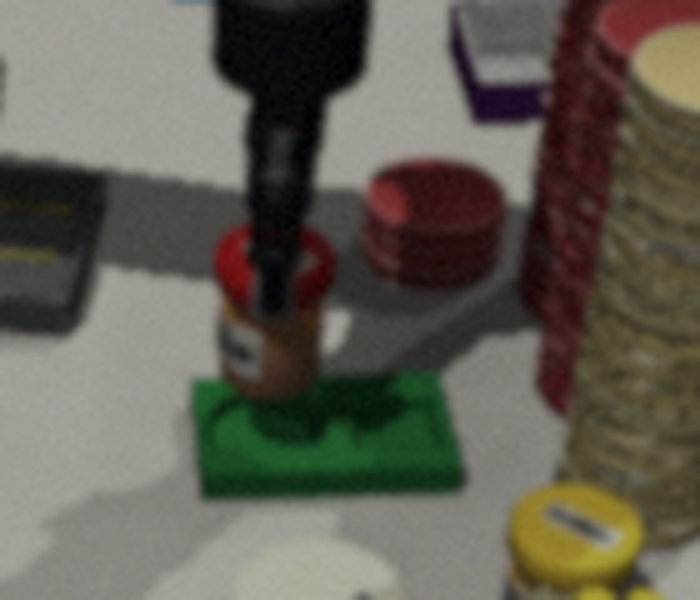

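The jar hangs upright over the round recess (crop 270,400 above the rim at 300,420). I lower it in stages.

Call:
carry_out(
  series=[
    {"dx": 0, "dy": 0, "twist": 0, "dz": 15, "fingers": 1},
    {"dx": 0, "dy": 0, "twist": 0, "dz": 27, "fingers": 1},
    {"dx": 0, "dy": 0, "twist": 0, "dz": 34, "fingers": 1},
    {"dx": 0, "dy": 0, "twist": 0, "dz": 36, "fingers": 1},
    {"dx": 0, "dy": 0, "twist": 0, "dz": 38, "fingers": 1},
    {"dx": 0, "dy": 0, "twist": 0, "dz": 40, "fingers": 1},
    {"dx": 0, "dy": 0, "twist": 0, "dz": 42, "fingers": 1},
    {"dx": 0, "dy": 0, "twist": 0, "dz": 42, "fingers": 1},
    {"dx": 0, "dy": 0, "twist": 0, "dz": 42, "fingers": 1},
  ],
)

```text
t: 23.15
eef_pos: [636.0, 143.1, 144.1]
eef_rot: [3.142, 0.0, 3.045]
wrist_force: [0.1, 0.5, -0.6]
width: 61.5
```

The jar's bottom is about 3 mm inside the mouth with no contact force. I lower it to the recess floor.

Call:
carry_out(
  series=[
    {"dx": 0, "dy": 0, "twist": 0, "dz": 2, "fingers": 1},
    {"dx": 0, "dy": 0, "twist": 0, "dz": 4, "fingers": 1},
    {"dx": 0, "dy": 0, "twist": 0, "dz": 6, "fingers": 1},
    {"dx": 0, "dy": 0, "twist": 0, "dz": 7.5, "fingers": 1},
    {"dx": 0, "dy": 0, "twist": 0, "dz": 8.5, "fingers": 1},
    {"dx": 0, "dy": 0, "twist": 0, "dz": 8.5, "fingers": 1},
    {"dx": 0, "dy": 0, "twist": 0, "dz": 8.5, "fingers": 1},
  ],
)

```text
t: 23.85
eef_pos: [636.0, 143.0, 135.6]
eef_rot: [3.142, 0.0, 3.045]
wrist_force: [0.1, -0.5, 0.8]
width: 61.6
```

Call:
carry_out(
  series=[
    {"dx": 0, "dy": 0, "twist": 0, "dz": 0.5, "fingers": 0.2},
    {"dx": 0, "dy": 0, "twist": 0, "dz": 0.5, "fingers": 0},
    {"dx": 0, "dy": 0, "twist": 0, "dz": 0.5, "fingers": 0},
    {"dx": 0, "dy": 0, "twist": 0, "dz": 0.5, "fingers": 0},
    {"dx": 0, "dy": 0, "twist": 0, "dz": 0.5, "fingers": 0},
    {"dx": 0, "dy": 0, "twist": 0, "dz": 0.5, "fingers": 0},
    {"dx": 0, "dy": 0, "twist": 0, "dz": -15, "fingers": 0},
    {"dx": 0, "dy": 0, "twist": 0, "dz": -45, "fingers": 0},
    {"dx": 0, "dy": 0, "twist": 0, "dz": -90, "fingers": 0},
    {"dx": 40, "dy": 0, "twist": 0, "dz": -120, "fingers": 0},
    {"dx": 85, "dy": 0, "twist": 0, "dz": -130, "fingers": 0},
    {"dx": 130, "dy": 0, "twist": 0, "dz": -130, "fingers": 0},
    {"dx": 170, "dy": 0, "twist": 0, "dz": -130, "fingers": 0},
    {"dx": 200, "dy": 0, "twist": 0, "dz": -130, "fingers": 0},
    {"dx": 200, "dy": 0, "twist": 0, "dz": -130, "fingers": 0},
    {"dx": 200, "dy": 0, "twist": 0, "dz": -130, "fingers": 0},
  ],
)

```text
t: 25.45
eef_pos: [437.1, 162.5, 266.7]
eef_rot: [3.141, 0.003, 3.045]
wrist_force: [0.4, -0.3, 0.3]
width: 85.6
```

Run:
```python
from cap import *
o=manip.observe(); print(o["t"],o["eef_pos"],o["width"],o["wrist_force"])
for n in ("top","side"):
    c=cam(n); W=cloud(c); H=hsv(c); h,s=H[...,0],H[...,1]; red=((h<8)|(h>172))&(s>110)
    k=red&(abs(W[...,0]-637)<45)&(abs(W[...,1]-143)<45)&(W[...,2]>78)
    if k.sum()>20:
        P=W[k]; A=np.c_[P[:,:2],np.ones(len(P))]; q=np.linalg.lstsq(A,P[:,2],rcond=None)[0]
        print(n,"cap",cv2.minEnclosingCircle(P[:,:2].astype(np.float32)),np.median(P[:,2]),"tilt deg",np.degrees(np.hypot(q[0],q[1])))
    k=(abs(W[...,0]-661)<60)&(abs(W[...,1]-7)<60)&(W[...,2]>11)&(W[...,2]<20); print(n,"dish",cv2.minEnclosingCircle(W[k][:,:2].astype(np.float32)))
    if n=="side": save(c,"final",(180,100,460,380),2.1)
```

```text
25.45 [437.14731253 162.5151517  266.7204915 ] 85.61699063365853 [ 0.43323517 -0.33281709  0.29623548]
top cap ((634.6239624023438, 142.73912048339844), 32.28015899658203) 85.25460323553577 tilt deg 1.671730248063692
top dish ((662.012451171875, 7.063143253326416), 45.489295959472656)
side cap ((636.20458984375, 139.26710510253906), 31.25533676147461) 85.2873073762087 tilt deg 2.5300834852372245
side dish ((662.6162109375, 8.750263214111328), 45.432220458984375)
```

View pics/final.png

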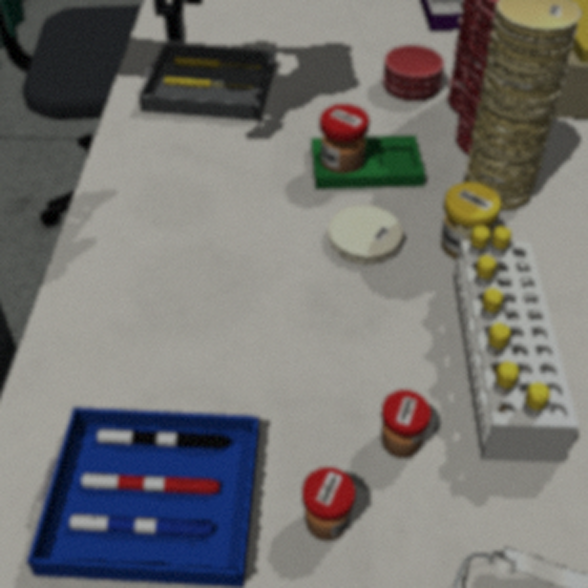

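The picture shows the jar upright in the round recess (345,140) and the dish in place (365,233). The three pens lie in the blue tray (rows 438, 485 and 525) and both loops in the grey tray (rows 62 and 82). The cap top is at 85.3 mm, which equals 8 + 77, so the jar is fully seated. I hand the job in.

```bash
python3 -c "
from station import manip
print(manip.sign_off())"
```

```text
the job is handed in; nothing more can be done
None
```

I put the red and blue markers in the blue tray, the yellow loop in the grey tray and the largest red-capped jar in the carrier's round recess. I handed the job in at about 25.5 s.

**Last checks that held:**
- The cap top is at 85.3 mm, and a fully seated jar should show 85 mm.
- The dish is within about 2 mm of where it started.
- Both markers and the loop lie flat in their trays, the gripper is clear of everything, and the highest wrist force I saw was about 7 N.

**What disagreed:**
- The two cameras differed by about 2–3 mm in absolute position. I relied on offsets measured within one camera, which agreed to about 1 mm.
- The plane fitted to the cap read 1.7° and 2.5° of tilt. I put this down to depth noise and the fit catching the cap's sides, because the jar looks upright and is at the right height.
- The gripper's width read 2–4 mm below the true sizes on every grip.

I viewed 11 pictures, one over the budget.

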